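# Dock the phone sled and hold the recessed recovery key

## Task

Put the opened phone on the programming fixture into recovery: slide the fixture's sled by its knob fully home under the guide plate, which brings the sled's key under the hole in that plate, then draw the screwdriver from the wooden tool stand. Reach its blade down through the hole and press the recessed key fully down, gently, since a delicate board lies under it. Finish while still holding the screwdriver upright in the gripper with the key held down, and leave the other things standing where they are.

Things in the scene. Friction and masses are not known exactly. Their poses are not given: they have to be found in the camera images.
- fixture: Metal programming fixture, fixed, 156 (its x) x 240 (its y) mm, base top 14 mm above the bench; origin on the bench, z up. At its -y end a guide plate 156 x 75 mm bridges it, top 64 mm above the bench, 6 mm thick. A sled with an opened phone on it (top 39 mm above the bench) runs home along its -y. At yaw 0 its axes are the world's; the yaw varies by 0.3 rad either way.
- sled (a joint): Travel of the sled in m: 0 = drawn fully out (towards the fixture's +y), 0.060 = fully home at its stop under the guide plate. Starts 40 to 60 mm short of home. Friction about 2.5 N; stays where it is left.
- sled_knob (a point): Middle of the grip of the sled's upright black pull knob, 64 mm above the bench; moves with the sled. Round grip 22 mm in diameter, 50 to 74 mm above the bench, narrower below, top at 78 mm. It stands on the sled's end away from the guide plate; the sled's top is 32 mm above the bench and the phone's edge 13 mm from the knob's axis, towards the guide plate.
- hole (a point): Centre of the hole in the guide plate, at the plate's top face (64 mm above the bench): a round vertical through hole 10 mm in diameter with a thin dark steel rim 1 mm high. With the sled home it is the only way to the key; it is too small for fingers or for the screwdriver's handle.
- key_top (a point): Centre of the top of the key, a round dark grey push button 9 mm in diameter on the sled's green board. Its top is 46 mm above the bench when up, 41 mm when fully down. It moves with the sled and stands straight under the hole (18 mm below the plate's top face) only when the sled is fully home.
- key (a joint): How far the key is pressed in m: 0 = up, 0.005 = fully down. Return spring: 2 N at the start, 4 N fully down; springs up when let go.
- stand: Wooden tool stand, fixed block 110 (its x) x 46 (its y) x 52 mm high; origin under its centre, z up. Three holes in a row along its x: the screwdriver stands in the one at x = -36 mm, the middle one is empty, tweezers stand in the one at +36 mm (to 135 mm above the bench, they stay). The stand and the jar of cotton buds swap places: either may be left or right of the fixture.
- driver: Loose precision screwdriver, 147 mm, 22 g: dark handle with metal end cap, 12 mm wide along its own x, 9 mm along its own z (own z along the stand's y at the start), blade 3.2 mm thick and 45 mm long. Own y points from handle to tip. It stands tip down in a 6 mm hole, handle's shoulder on the stand's top, its upper end 150 mm above the bench. Origin 6.4 mm beside the axis, 69 mm from the tip.
- driver_tip (a point): Tip of the screwdriver's blade, on the tool's axis; same axes as driver.
- driver_grip (a point): A good place to grip the screwdriver: on its axis, in the handle, 95 mm from the tip (about 102 mm above the bench as it stands in the stand).
- cotton_buds: Round jar of cotton buds 77 mm across, 80 mm high, loose; origin under its centre. Leave it alone.
- alcohol_jar: Clear glass dispenser jar 60 mm across, 74 mm high, loose; origin under its centre. Leave it alone.
- flux_syringe: Flux syringe 21 x 96 x 21 mm lying on the bench, loose; origin under its centre. Leave it alone.

How it is judged:
On the way, in this order (a step that is already met when the one before it is completed fails the run):
1. the sled is fully home (value of joint sled above 0.0575 m), for 0.2 s.
2. the screwdriver's blade is in the hole of the guide plate (z of driver_tip in the frame of hole below -0.006 m and horizontal distance between driver_tip and hole below 0.006 m), for 0.1 s.
At the end, for the whole second after the job is handed in: The sled is home (within 2.5 mm of its stop), the key is held down at least 3.5 mm of its 5 mm by the screwdriver's tip through the hole (tip within 6 mm of the hole's axis, pressing with over 1 N), and the gripper still holds the screwdriver, upright to about 0.4 rad (value of joint sled above 0.0575 m and value of joint key above 0.0035 m and distance between driver_tip and key_top below 0.009 m and horizontal distance between driver_tip and hole below 0.006 m and contact force between driver and fixture above 1 N and contact force between the fingers and driver above 1 N and angle between driver's own y axis and vertical above 2.7 rad); the arm keeps its last pose, push and grip.
It fails at once if the screwdriver is pressed on the fixture with more than 20 N (contact force between driver and fixture above 20 N).
It fails at once if the cotton buds, the dispenser jar or the syringe are pushed away by more than 30 mm (distance of any of cotton_buds, alcohol_jar, flux_syringe from where it was at the start of the episode above 0.03 m).
It also fails if it takes over 58 s, if anything falls off the work surface, if the arm or the gripper's body presses on something with over 40 N, if the wrist force passes 120 N, or if a joint passes its speed limit or range.

## Robot

A 6-joint arm with a two-finger parallel gripper is mounted at the origin on a cart in front of the work surface, level with it; the furniture and walls round the work are solid. World frame = base frame: x ahead of the robot, y to its left, z up, the work surface at z = 0. Lengths are in m, angles in rad, forces in N, time in s.
With the tool pointing down it reaches from about 0.25 to 0.725 m from the base axis. Payload 4 kg.
Tool frame: the origin (TCP) lies on the front face of the gripper's body, between the roots of the fingers; the fingertips stand 73 mm ahead of it and the grasp point (between the pads) lies 54 mm ahead of it (tips_ahead is the distance from the TCP to the fingertips, in m); z points along the fingers, y is the line along which they close (so a half turn about z gives the same grasp; the last joint's range is limited). The gripper opens to 85 mm and grips with 20 to 120 N. Pads are 22 mm wide; open, the fingers measure 114 mm over their backs; the gripper's body (76 mm by 85 mm) begins 54 mm behind the grasp point. The pads swing forward as they close: fully open they stand 13 mm farther back than shut.
Start: joints at [-1.305, 0.241, 0.005, 1.335, 0, 1.571], TCP at [0.131, -0.482, 0.304] pointing down, gripper open.
Joint ranges: [-2.72, 2.72], [-1.05, 1.87], [-1.09, 1.28], [-1.99, 2.15], [-1.42, 1.44], [-3.14, 3.14]. Speed limits (rad/s): [2.79, 2.79, 3.14, 3.14, 3.14, 3.14].

## Interface

Orientations are given as a rotation vector (axis times angle).
In Python, from station import observe, read_camera, close_job, spot_in, tips_ahead gives the robot as it stands.
- The arm moves only by the tool step_arm, never from a script. Its argument "commands" is a list of rows, each an object of numbers: "x", "y", "z": the shift along the tool's x, y, z each as a share of 250 mm, from -1 to 1; "wx", "wy", "wz": the turn, a rotation vector about the tool's x, y, z each as a share of 0.5 rad, from -1 to 1. In form: [{"x": .., "y": .., "z": .., "wx": .., "wy": .., "wz": ..}, ...]. A call has 1 to 5 rows; each row shifts and turns the commanded pose from where the row before left it, along the tool's axes as they then stand; what a row does not reach is not made up. A row lasts 1/8 s, in which the tool goes at most 62.5 mm and 10.7 degrees, less where a joint would pass 70% of its speed; a pose out of reach is approached as far as the arm can. A call with a number of a shift or a turn outside -1 to 1 is refused whole. A call with a gripper value outside its range is refused whole. "gripper" is the gripper command: -1 is fully open, 1 is shut, values between are in proportion, set as the call begins (left out, the last holds). The fingers move at their own pace and stop on an object; "squeeze" is the grip in N (left out, the last holds). Time passes only in rows, so rows that do not move let the fingers close. It gives the time, the measured TCP pose, the force, the opening and the grip force at its end, in the units of the state.
- observe(): the state, without advancing time (a new reading comes with each control period).
- read_camera(name): name is "side" or "top" or "wrist"; returns a dict with "img" (420x560x3 uint8, red, green, blue), "depth" (420x560 float32, m along the optical axis (not along the pixel's ray), 0 where there is no reading), "mtx" (3x3 intrinsics, pixels), "dist_coeffs" ([k1, k2, p1, p2, k3] as OpenCV has them; the pictures are not rectified), "rvec" (rotation vector, rad) and "tvec" (3), from world to camera coordinates, as OpenCV has them; the wrist camera has in their place "mount" (4x4, takes a point from camera to tool coordinates, whose origin is the TCP and whose axes are the flange's). Camera axes: x right, y down, z forward; pixel columns grow to the right and rows downward; lengths in m; the calibration is good to about 2 mm. A picture is of the moment at which its call begins: read the wrist's pose just before it.
- close_job(): hands the job in; it is judged then, once.
Trained networks look in a picture, given as the dict that the camera call returned (one of the last four; its "shot" number tells which), for a name from the list of things; names that differ only in an ending like _2 or _b are one class to them, and where a whole thing is asked for, a point or a joint stands for the part that bears it (a point fixed in the world has none). Each returns a list of dicts, best first, with "confidence" (0 to 1); they miss things now and then, are a little off and sometimes report something else, mostly with a low value. They report only what shows in the picture. A call takes as long as a camera call.
- spot_in(picture, label): "xyz" ([x, y, z] in m, in world coordinates, good to about 4 mm: the middle of the surface that is visible of it).
The state is a dict: "clock": time; "qpos": joint angles; "qvel": joint speeds; "joint_torque": joint torques, N m; "position": TCP position; "orientation": TCP orientation; "force": force on the tool from outside, world axes, zero at the start; "moment": the same for the moment, N m; "gripper_width": finger opening in m; "grip_force": force on a finger pad.
Only numpy, scipy, OpenCV 4.12 (cv2) and the standard library are available. Lean on these libraries where they do the work, as an engineer would, in place of code of your own. Each camera call takes 0.05 s, during which the arm holds its last target. There are 200 camera calls.

## Working session

There is one attempt and no reset: what is moved stays moved. The work goes in short steps, Python scripts to look and compute and a tool call to move; the robot and the scene stay as the last step left them, time stands still between calls to the robot, and variables do not carry over. Pictures are saved under pics/ and viewed, at most 10 in all, crops included, and the job is handed in when it is done.

Besides the shell and the picture viewer there is one more tool, called as a command line: name --argument value ..., lists and objects as JSON in quotes. step_arm: Moves the arm, as the interface text tells. Its arguments: {"type":"object","properties":{"commands":{"type":"array","items":{"type":"object","properties":{"x":{"type":"number"},"y":{"type":"number"},"z":{"type":"number"},"wx":{"type":"number"},"wy":{"type":"number"},"wz":{"type":"number"}}}},"gripper":{"type":"number"},"squeeze":{"type":"number"}},"required":["commands"]}

```bash
mkdir -p pics
cat > h.py <<'E'
import numpy as np, cv2
from station import *
from scipy.spatial.transform import Rotation as R
def cloud(p, T=None):
    d=p["depth"]; v,u=np.nonzero(d>0); z=d[v,u]
    n=cv2.undistortPoints(np.stack([u,v],1).astype(float)[:,None],np.array(p["mtx"]),np.array(p["dist_coeffs"]))[:,0]
    c=np.c_[n*z[:,None],z]
    if "rvec" in p:
        M=R.from_rotvec(np.ravel(p["rvec"])).as_matrix(); w=(c-np.ravel(p["tvec"]))@M
    else:
        m=np.array(p["mount"]); t=c@m[:3,:3].T+m[:3,3]; w=R.from_rotvec(T[1]).apply(t)+T[0]
    W=np.full(d.shape+(3,),np.nan); W[v,u]=w; return W
def save(p,n): cv2.imwrite("pics/"+n,cv2.cvtColor(p["img"],cv2.COLOR_RGB2BGR))
E
python3 - <<'E'
from h import *
s=observe(); print(s)
for c in ("top","side"):
    p=read_camera(c); save(p,c+"0.png")
    for l in "fixture sled_knob hole key_top stand driver driver_grip cotton_buds alcohol_jar flux_syringe".split():
        print(c,l,[(np.round(r["xyz"],3).tolist(),round(r["confidence"],2)) for r in spot_in(p,l)[:2]])
E
```

```text
{'clock': 0.0, 'qpos': array([-1.30502419e+00,  2.41391561e-01,  3.71931877e-03,  1.33518814e+00,
        1.48476354e-05,  1.57080760e+00]), 'qvel': array([ 0.00045121, -0.00074479,  0.00177069,  0.00161985,  0.00023156,
        0.00064987]), 'joint_torque': array([-7.25637892e-05, -3.72318006e+01,  2.52406669e+01,  1.68228883e-02,
        7.83488986e-06,  1.45323252e-06]), 'position': array([ 0.13120443, -0.48198097,  0.30302162]), 'orientation': array([-3.11186777e+00, -4.15957408e-01,  4.06213719e-04]), 'force': array([-0.73232332,  0.29783496,  0.3740377 ]), 'moment': array([-0.00048819,  0.00071723, -0.04205383]), 'grip_force': 0.0, 'gripper_width': 0.0853010210862582}
top fixture [([0.501, -0.05, 0.039], 0.63), ([0.63, -0.243, 0.055], 0.49)]
top sled_knob [([0.502, -0.003, 0.036], 0.88)]
top hole [([0.501, -0.05, 0.038], 0.96)]
top key_top []
top stand [([0.444, -0.262, 0.053], 0.87)]
top driver [([0.407, -0.259, 0.129], 0.43)]
top driver_grip [([0.405, -0.257, 0.133], 0.66)]
top cotton_buds [([0.462, 0.276, 0.086], 0.95)]
top alcohol_jar [([0.63, -0.242, 0.054], 0.92)]
top flux_syringe [([0.586, 0.201, 0.018], 0.61), ([0.444, -0.262, 0.056], 0.43)]
side fixture [([0.508, -0.033, 0.033], 0.64), ([0.636, -0.226, 0.049], 0.6)]
side sled_knob [([0.506, 0.013, 0.034], 0.91)]
side hole [([0.511, -0.026, 0.033], 0.6)]
side key_top []
side stand [([0.44, -0.242, 0.042], 0.69)]
side driver []
side driver_grip []
side cotton_buds [([0.466, 0.29, 0.085], 0.6)]
side alcohol_jar [([0.635, -0.227, 0.049], 0.78)]
side flux_syringe [([0.585, 0.205, 0.018], 0.52)]
```

View pics/top0.png

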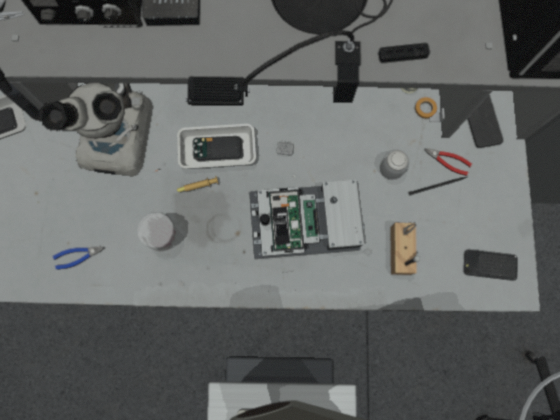

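View pics/side0.png

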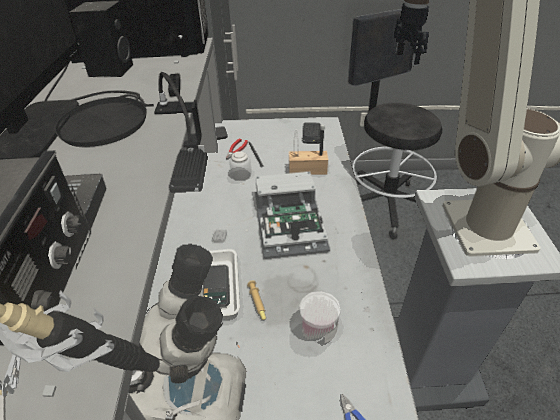

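The top view has the fixture at cols 250–365, with the guide plate at its right end (hole about (334,200)). The black knob is at (265,219). The stand is at (403,247), with the screwdriver in its lower (near) hole at about (411,262).

Run:
```python
from h import *
p=read_camera("top"); W=cloud(p)
for n,(v,u) in dict(knob=(219,265),plate=(215,350),hole=(200,334),drv=(262,411)).items(): print(n,W[v,u].round(4))
X,Y,Z=W[...,0],W[...,1],W[...,2]
def rect(m):
    r=cv2.minAreaRect((W[m][:,:2]*1000).astype(np.float32)); print(m.sum(),np.round(r[0],1),np.round(r[1],1),round(r[2],2),np.round(cv2.boxPoints(r),0).tolist())
U=np.arange(560)[None]+0*np.arange(420)[:,None]
V=np.arange(420)[:,None]+0*U
box=lambda a,b,c,d:(U>a)&(U<b)&(V>c)&(V<d)
rect(box(300,375,170,260)&(Z>.058)&(Z<.070))
rect(box(240,375,170,265)&(Z>.009)&(Z<.07))
k=box(250,280,205,235)&(Z>.066); print("knob",k.sum(),W[k].mean(0))
rect(box(380,425,215,280)&(Z>.045)&(Z<.058))
k=box(380,425,215,280)&(Z>.1); print(W[k].round(3)[:40])
```

```text
knob [0.4953 0.0443 0.0777]
plate [ 0.5105 -0.1412  0.0635]
hole [ 0.5543 -0.1112  0.0183]
drv [ 0.4031 -0.2585  0.1167]
2224 [ 515.4 -125. ] [147.5  76.3] 5.67 [[438.0, -94.0], [446.0, -170.0], [592.0, -156.0], [585.0, -80.0]]
7395 [507.5 -48.2] [157. 251.] 5.78 [[417.0, 69.0], [442.0, -181.0], [598.0, -165.0], [573.0, 85.0]]
knob 83 [0.49657382 0.04586138 0.0772088 ]
929 [ 442.6 -262.5] [ 46.1 111.3] 88.85 [[387.0, -284.0], [498.0, -287.0], [499.0, -241.0], [387.0, -238.0]]
[[ 0.481 -0.265  0.127]
 [ 0.479 -0.265  0.134]
 [ 0.479 -0.267  0.137]
 [ 0.483 -0.265  0.104]
 [ 0.483 -0.267  0.104]
 [ 0.483 -0.269  0.105]
 [ 0.477 -0.265  0.133]
 [ 0.476 -0.264  0.129]
 [ 0.476 -0.266  0.13 ]
 [ 0.476 -0.267  0.12 ]
 [ 0.475 -0.267  0.111]
 [ 0.475 -0.265  0.102]
 [ 0.474 -0.266  0.105]
 [ 0.473 -0.265  0.101]
 [ 0.473 -0.267  0.101]
 [ 0.411 -0.259  0.149]
 [ 0.411 -0.26   0.151]
 [ 0.412 -0.263  0.147]
 [ 0.411 -0.257  0.139]
 [ 0.409 -0.257  0.148]
 [ 0.409 -0.258  0.151]
 [ 0.409 -0.261  0.147]
 [ 0.409 -0.262  0.152]
 [ 0.409 -0.265  0.15 ]
 [ 0.41  -0.259  0.124]
 [ 0.407 -0.256  0.15 ]
 [ 0.408 -0.26   0.146]
 [ 0.407 -0.261  0.148]
 [ 0.407 -0.263  0.15 ]
 [ 0.407 -0.264  0.15 ]
 [ 0.408 -0.267  0.147]
 [ 0.409 -0.258  0.118]
 [ 0.407 -0.257  0.132]
 [ 0.405 -0.255  0.148]
 [ 0.406 -0.257  0.146]
 [ 0.405 -0.259  0.149]
 [ 0.405 -0.261  0.148]
 [ 0.405 -0.263  0.149]
 [ 0.406 -0.265  0.147]
 [ 0.405 -0.267  0.149]]
```

```bash
cat > plan.py <<'E'
import sys; from h import *
# plan.py x y z yaw n : rows from present pose to TCP pose, tool down, tool-y heading yaw
x,y,z,yaw=map(float,sys.argv[1:5]); n=int(sys.argv[5])
s=observe(); p=s["position"]; r=R.from_rotvec(s["orientation"])
g=R.from_matrix(np.c_[[np.sin(yaw),-np.cos(yaw),0],[np.cos(yaw),np.sin(yaw),0],[0,0,-1]]*[[-1],[1],[1]] if 0 else np.array([[-np.sin(yaw),np.cos(yaw),0],[np.cos(yaw),np.sin(yaw),0],[0,0,-1]]).T)
if np.linalg.det(g.as_matrix())<0: raise SystemExit("det")
E
python3 - <<'E'
# tidy planner
open('plan.py','w').write('''import sys; from h import *
# plan.py x y z yaw n : rows from the present pose to a TCP pose, tool down, tool y heading yaw
x,y,z,yaw=map(float,sys.argv[1:5]); n=int(sys.argv[5])
s=observe(); p=s["position"]; r=R.from_rotvec(s["orientation"])
Y=np.array([np.cos(yaw),np.sin(yaw),0]); Z=np.array([0,0,-1.]); g=R.from_matrix(np.c_[np.cross(Y,Z),Y,Z])
w=(r.inv()*g).as_rotvec()/n; d=(np.array([x,y,z])-p)/n
print("clock",s["clock"],"p",p.round(4),"q",s["qpos"].round(2),"shift/row",np.linalg.norm(d).round(4),"turn",np.linalg.norm(w).round(3))
for i in range(n):
    print(dict(zip("x y z wx wy wz".split(),[float(k) for k in np.r_[r.inv().apply(d)/.25,w/.5].round(3)]))); r=r*R.from_rotvec(w)
''')
E
python3 plan.py 0.497 0.046 0.28 0.1 12
```

```text
clock 1.15 p [ 0.1313 -0.4824  0.3039] q [-1.31  0.24  0.01  1.34  0.    1.57] shift/row 0.0536 turn 0.117
{'x': 0.164, 'y': -0.138, 'z': 0.008, 'wx': -0.0, 'wy': -0.0, 'wz': -0.234}
{'x': 0.179, 'y': -0.118, 'z': 0.008, 'wx': -0.0, 'wy': -0.0, 'wz': -0.234}
{'x': 0.191, 'y': -0.096, 'z': 0.008, 'wx': -0.0, 'wy': -0.0, 'wz': -0.234}
{'x': 0.201, 'y': -0.073, 'z': 0.008, 'wx': -0.0, 'wy': -0.0, 'wz': -0.234}
{'x': 0.208, 'y': -0.049, 'z': 0.008, 'wx': -0.0, 'wy': -0.0, 'wz': -0.234}
{'x': 0.213, 'y': -0.024, 'z': 0.008, 'wx': -0.0, 'wy': -0.0, 'wz': -0.234}
{'x': 0.214, 'y': 0.001, 'z': 0.008, 'wx': -0.0, 'wy': -0.0, 'wz': -0.234}
{'x': 0.213, 'y': 0.026, 'z': 0.008, 'wx': -0.0, 'wy': -0.0, 'wz': -0.234}
{'x': 0.208, 'y': 0.05, 'z': 0.008, 'wx': -0.0, 'wy': -0.0, 'wz': -0.234}
{'x': 0.201, 'y': 0.074, 'z': 0.008, 'wx': -0.0, 'wy': -0.0, 'wz': -0.234}
{'x': 0.191, 'y': 0.097, 'z': 0.008, 'wx': -0.0, 'wy': -0.0, 'wz': -0.234}
{'x': 0.178, 'y': 0.119, 'z': 0.008, 'wx': -0.0, 'wy': -0.0, 'wz': -0.234}
```

step_arm --commands '[{"x": 0.164,"y": -0.138,"z": 0.008,"wz": -0.234},{"x": 0.179,"y": -0.118,"z": 0.008,"wz": -0.234},{"x": 0.191,"y": -0.096,"z": 0.008,"wz": -0.234},{"x": 0.201,"y": -0.073,"z": 0.008,"wz": -0.234},{"x": 0.208,"y": -0.049,"z": 0.008,"wz": -0.234}]'

```text
$.commands[0]: bad value
```

step_arm --commands '[{"x": 0.213,"y": -0.024,"z": 0.008,"wz": -0.234},{"x": 0.214,"y": 0.001,"z": 0.008,"wz": -0.234},{"x": 0.213,"y": 0.026,"z": 0.008,"wz": -0.234},{"x": 0.208,"y": 0.05,"z": 0.008,"wz": -0.234},{"x": 0.201,"y": 0.074,"z": 0.008,"wz": -0.234}]'

```text
$.commands[0]: bad value
```

step_arm --commands '[{"x": 0.191,"y": 0.097,"z": 0.008,"wz": -0.234},{"x": 0.178,"y": 0.119,"z": 0.008,"wz": -0.234},{}]'

```text
$.commands[0]: bad value
```

```bash
cat > look.py <<'E'
import sys; from h import *
s=observe(); p=read_camera("wrist"); T=(s["position"],s["orientation"]); W=cloud(p,T); save(p,sys.argv[1]+".png")
np.savez(sys.argv[1]+".npz",W=W,img=p["img"],mtx=p["mtx"],dist=p["dist_coeffs"],mount=p["mount"],pos=T[0],rot=T[1])
print("p",s["position"].round(4),s["orientation"].round(3),s["force"].round(2),"clock",s["clock"])
for l in sys.argv[2:]: print(l,[(np.round(r["xyz"],4).tolist(),round(r["confidence"],2)) for r in spot_in(p,l)[:2]])
E
python3 look.py w1 sled_knob hole key_top; python3 -c "
import numpy as np; d=np.load('w1.npz'); print(d['mount'].round(3))"
```

```text
p [ 0.1313 -0.4824  0.3039] [-3.114 -0.416 -0.   ] [ 0.32 -1.08  0.24] clock 1.15
sled_knob []
hole []
key_top []
[[-0.001 -0.956 -0.293  0.074]
 [ 1.    -0.001 -0.001 -0.001]
 [ 0.    -0.293  0.956 -0.07 ]
 [ 0.     0.     0.     1.   ]]
```

View pics/w1.png

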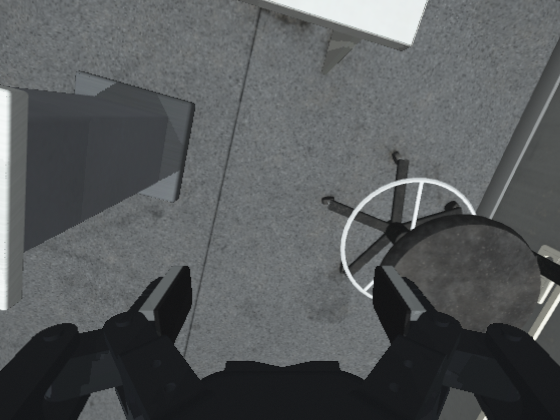

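The wrist camera shows only floor, since the arm hasn't moved. The rows were refused because they lacked some of the keys, so I'll send all six.

step_arm --commands '[{"x": 0.164,"y": -0.138,"z": 0.008,"wx": 0,"wy": 0,"wz": -0.234},{"x": 0.179,"y": -0.118,"z": 0.008,"wx": 0,"wy": 0,"wz": -0.234},{"x": 0.191,"y": -0.096,"z": 0.008,"wx": 0,"wy": 0,"wz": -0.234},{"x": 0.201,"y": -0.073,"z": 0.008,"wx": 0,"wy": 0,"wz": -0.234},{"x": 0.208,"y": -0.049,"z": 0.008,"wx": 0,"wy": 0,"wz": -0.234}]'

```text
clock: 1.98
position: [0.2843, -0.2611, 0.2941]
orientation: [2.859, 1.301, 0.001]
force: [0.7, -1.5, 0.2]
gripper_width: 0.0853
grip_force: 0.0
```

step_arm --commands '[{"x": 0.213,"y": -0.024,"z": 0.008,"wx": 0,"wy": 0,"wz": -0.234},{"x": 0.214,"y": 0.001,"z": 0.008,"wx": 0,"wy": 0,"wz": -0.234},{"x": 0.213,"y": 0.026,"z": 0.008,"wx": 0,"wy": 0,"wz": -0.234},{"x": 0.208,"y": 0.05,"z": 0.008,"wx": 0,"wy": 0,"wz": -0.234},{"x": 0.201,"y": 0.074,"z": 0.008,"wx": 0,"wy": 0,"wz": -0.234}]'

```text
clock: 2.6
position: [0.4371, -0.0408, 0.2841]
orientation: [2.361, 2.071, 0.001]
force: [0.6, -0.8, 0.5]
gripper_width: 0.0854
grip_force: 0.0
```

```bash
python3 plan.py 0.497 0.046 0.26 0.1 3; python3 look.py w2 sled_knob hole key_top
```

```text
clock 2.6 p [ 0.4371 -0.0408  0.2841] q [-0.09  0.13 -0.18  1.26 -0.    1.61] shift/row 0.0361 turn 0.077
{'x': 0.125, 'y': 0.064, 'z': 0.032, 'wx': 0.001, 'wy': 0.0, 'wz': -0.154}
{'x': 0.12, 'y': 0.074, 'z': 0.032, 'wx': 0.001, 'wy': 0.0, 'wz': -0.154}
{'x': 0.114, 'y': 0.083, 'z': 0.032, 'wx': 0.001, 'wy': 0.0, 'wz': -0.154}
p [ 0.4371 -0.0408  0.2841] [2.361e+00 2.071e+00 1.000e-03] [ 0.62 -0.78  0.48] clock 2.6
sled_knob [([0.5026, 0.0002, 0.0311], 0.92)]
hole [([0.5067, -0.0333, 0.0302], 0.59)]
key_top []
```

View pics/w2.png

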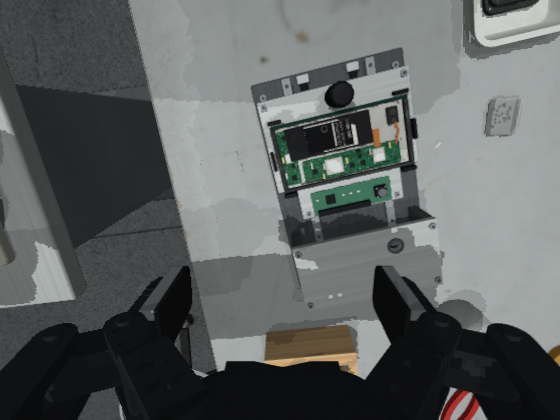

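The wrist view shows the knob at (339,94), the key at (381,191) and the hole at (396,246). I'll intersect those pixel rays with the known heights.

```bash
cat >> h.py <<'E'
def ray(d,uv,z):
    n=cv2.undistortPoints(np.array([[uv]],float),d["mtx"],d["dist"])[0,0]
    m=d["mount"]; r=R.from_rotvec(d["rot"]); o=r.apply(m[:3,3])+d["pos"]; v=r.apply(m[:3,:3]@[n[0],n[1],1]); return o+v*(z-o[2])/v[2]
def grip2(): return
E
python3 - <<'E'
from h import *
d=np.load("w2.npz"); W=d["W"]; img=d["img"]
for n,uv,z in (("knobtop",(340,90),.078),("key",(381.5,191),.046),("hole",(396,245.5),.065)):
    print(n,ray(d,uv,z).round(4),W[int(uv[1]),int(uv[0])].round(4))
m=np.abs(W[...,2]-.078)<.006; m[:60]=0;m[130:]=0;m[:,:310]=0;m[:,370:]=0; print("knob cloud",m.sum(),W[m].mean(0),W[m].min(0),W[m].max(0))
m=np.abs(W[...,2]-.064)<.004; m[:210]=0;m[315:]=0;m[:,:280]=0;m[:,450:]=0
r=cv2.minAreaRect((W[m][:,:2]*1000).astype(np.float32));print(r)
c=img[222:270,372:420]; g=cv2.cvtColor(c,cv2.COLOR_RGB2GRAY); v,u=np.nonzero(g<70); print("dark",u.mean()+372,v.mean()+222,len(u),u.min()+372,u.max()+372,v.min()+222,v.max()+222)
cs=np.vstack([np.hstack([cv2.resize(img[a-30:a+30,b-30:b+30],(390,390),interpolation=cv2.INTER_NEAREST) for a,b in ((191,381),(246,396))])])
cv2.imwrite("pics/c2.png",cs[...,::-1])
E
```

```text
knobtop [0.4971 0.0481 0.078 ] [0.4971 0.0481 0.078 ]
key [ 0.5376 -0.0518  0.046 ] [ 0.5373 -0.052   0.0451]
hole [ 0.5443 -0.1051  0.065 ] [ 0.5585 -0.1247  0.0229]
knob cloud 543 [0.49729396 0.04493817 0.07762476] [0.48725095 0.0344308  0.0728387 ] [0.5084185  0.05549774 0.08049237]
((515.60986328125, -125.65138244628906), (147.3045196533203, 76.62387084960938), 5.5332231521606445)
dark 387.77777777777777 239.3093093093093 333 372 407 222 269
```

View pics/c2.png

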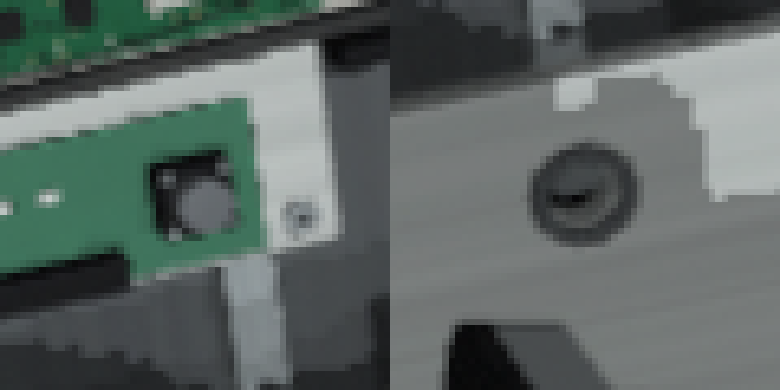

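The crops put the hole centre at about (395.2,245.3), or world (0.544,−0.105). The key centre is at about (382.3,191.7), which leaves about 53 mm of sled travel along yaw 0.1. I'll go to the knob now.

```bash
python3 plan.py 0.497 0.045 0.12 0.1 5
```

```text
clock 2.8 p [ 0.4363 -0.0416  0.2837] q [-0.09  0.13 -0.19  1.26 -0.    1.61] shift/row 0.039 turn 0.047
{'x': 0.075, 'y': 0.039, 'z': 0.131, 'wx': -0.0, 'wy': 0.0, 'wz': -0.093}
{'x': 0.073, 'y': 0.042, 'z': 0.131, 'wx': -0.0, 'wy': 0.0, 'wz': -0.093}
{'x': 0.071, 'y': 0.046, 'z': 0.131, 'wx': -0.0, 'wy': 0.0, 'wz': -0.093}
{'x': 0.069, 'y': 0.049, 'z': 0.131, 'wx': -0.0, 'wy': 0.0, 'wz': -0.093}
{'x': 0.067, 'y': 0.052, 'z': 0.131, 'wx': -0.0, 'wy': 0.0, 'wz': -0.093}
```

Move across first, then straight down.

step_arm --commands '[{"x": 0.125,"y": 0.065,"z": 0,"wx": 0,"wy": 0,"wz": -0.155},{"x": 0.119,"y": 0.075,"z": 0,"wx": 0,"wy": 0,"wz": -0.155},{"x": 0.112,"y": 0.085,"z": 0,"wx": 0,"wy": 0,"wz": -0.155},{"x": 0,"y": 0,"z": 0.22,"wx": 0,"wy": 0,"wz": 0},{"x": 0,"y": 0,"z": 0.22,"wx": 0,"wy": 0,"wz": 0}]'

```text
clock: 3.42
position: [0.4981, 0.0422, 0.1735]
orientation: [2.112, 2.323, 0.003]
force: [-1.0, -1.0, -0.3]
gripper_width: 0.0853
grip_force: 0.0
```

```bash
python3 plan.py 0.497 0.045 0.12 0.1 2
```

```text
clock 3.425 p [0.4981 0.0422 0.1735] q [ 0.08  0.34 -0.22  1.01 -0.    1.56] shift/row 0.0268 turn 0.003
{'x': 0.006, 'y': -0.002, 'z': 0.107, 'wx': 0.003, 'wy': 0.0, 'wz': -0.005}
{'x': 0.006, 'y': -0.002, 'z': 0.107, 'wx': 0.003, 'wy': 0.0, 'wz': -0.005}
```

step_arm --commands '[{"x": 0.006,"y": -0.002,"z": 0.107,"wx": 0,"wy": 0,"wz": 0},{"x": 0.006,"y": -0.002,"z": 0.107,"wx": 0,"wy": 0,"wz": 0},{"x": 0,"y": 0,"z": 0,"wx": 0,"wy": 0,"wz": 0}]'

```text
clock: 3.8
position: [0.4942, 0.0446, 0.1187]
orientation: [-2.111, -2.322, 0.006]
force: [0.0, 0.2, 0.3]
gripper_width: 0.0856
grip_force: 0.0
```

step_arm --commands '[{"x": 0,"y": 0,"z": 0,"wx": 0,"wy": 0,"wz": 0},{"x": 0,"y": 0,"z": 0,"wx": 0,"wy": 0,"wz": 0},{"x": 0,"y": 0,"z": 0,"wx": 0,"wy": 0,"wz": 0},{"x": 0,"y": 0,"z": 0,"wx": 0,"wy": 0,"wz": 0},{"x": 0,"y": 0,"z": 0,"wx": 0,"wy": 0,"wz": 0}]' --gripper 1 --squeeze 30

```text
clock: 4.42
position: [0.4986, 0.0464, 0.1217]
orientation: [2.108, 2.324, 0.006]
force: [4.6, 0.7, 2.6]
gripper_width: 0.0207
grip_force: 30.8
```

step_arm --commands '[{"x": -0.06,"y": 0,"z": 0,"wx": 0,"wy": 0,"wz": 0},{"x": -0.06,"y": 0,"z": 0,"wx": 0,"wy": 0,"wz": 0},{"x": -0.06,"y": 0,"z": 0,"wx": 0,"wy": 0,"wz": 0},{"x": 0,"y": 0,"z": 0,"wx": 0,"wy": 0,"wz": 0}]'

```text
clock: 4.92
position: [0.5032, 0.0006, 0.1217]
orientation: [2.109, 2.322, 0.005]
force: [5.5, -1.4, 3.2]
gripper_width: 0.0209
grip_force: 30.8
```

step_arm --commands '[{"x": -0.016,"y": 0,"z": 0,"wx": 0,"wy": 0,"wz": 0},{"x": -0.01,"y": 0,"z": 0,"wx": 0,"wy": 0,"wz": 0},{"x": 0,"y": 0,"z": 0,"wx": 0,"wy": 0,"wz": 0}]'

```text
clock: 5.3
position: [0.5037, -0.0045, 0.1217]
orientation: [2.108, 2.325, 0.008]
force: [5.9, 1.6, 3.0]
gripper_width: 0.0204
grip_force: 30.9
```

step_arm --commands '[{"x": -0.012,"y": 0,"z": 0,"wx": 0,"wy": 0,"wz": 0},{"x": 0,"y": 0,"z": 0,"wx": 0,"wy": 0,"wz": 0}]'

```text
clock: 5.55
position: [0.5038, -0.0059, 0.1217]
orientation: [2.109, 2.329, 0.012]
force: [4.1, 7.2, 3.8]
gripper_width: 0.0209
grip_force: 30.9
```

step_arm --commands '[{"x": -0.012,"y": 0,"z": 0,"wx": 0,"wy": 0,"wz": 0},{"x": 0,"y": 0,"z": 0,"wx": 0,"wy": 0,"wz": 0}]'

```text
clock: 5.8
position: [0.5038, -0.0064, 0.1217]
orientation: [-2.103, -2.328, -0.019]
force: [4.5, 14.9, 4.7]
gripper_width: 0.0215
grip_force: 31.0
```

The force is rising against the stop, so the sled is home. Release and rise.

step_arm --commands '[{"x": 0,"y": 0,"z": 0,"wx": 0,"wy": 0,"wz": 0},{"x": 0,"y": 0,"z": 0,"wx": 0,"wy": 0,"wz": 0},{"x": 0,"y": 0,"z": 0,"wx": 0,"wy": 0,"wz": 0},{"x": 0,"y": 0,"z": 0,"wx": 0,"wy": 0,"wz": 0}]' --gripper -0.2

```text
clock: 6.3
position: [0.5016, -0.0113, 0.1201]
orientation: [-2.111, -2.326, 0.001]
force: [-0.3, 0.1, 0.8]
gripper_width: 0.0511
grip_force: 0.0
```

step_arm --commands '[{"x": 0,"y": 0,"z": -0.15,"wx": 0,"wy": 0,"wz": 0},{"x": 0,"y": 0,"z": -0.22,"wx": 0,"wy": 0,"wz": 0},{"x": 0,"y": 0,"z": -0.22,"wx": 0,"wy": 0,"wz": 0},{"x": -0.2,"y": -0.02,"z": 0,"wx": 0,"wy": 0,"wz": 0},{"x": -0.1,"y": -0.02,"z": 0,"wx": 0,"wy": 0,"wz": 0}]'

```text
clock: 6.92
position: [0.4996, -0.0882, 0.269]
orientation: [2.11, 2.324, 0.001]
force: [-0.7, -0.8, -0.6]
gripper_width: 0.0515
grip_force: 0.0
```

step_arm --commands '[{"x": 0,"y": 0,"z": 0,"wx": 0,"wy": 0,"wz": 0}]'

```text
clock: 7.05
position: [0.4989, -0.0882, 0.2679]
orientation: [-2.114, -2.323, 0.0]
force: [0.3, 0.8, -0.8]
gripper_width: 0.0512
grip_force: 0.0
```

```bash
python3 look.py w3 sled_knob hole key_top driver driver_grip; python3 plan.py 0.407 -0.262 0.26 0 4;  python3 - <<'E'
from h import *
d=np.load("w3.npz"); s=observe()
def px(P):
    m=d["mount"]; t=R.from_rotvec(d["rot"]).inv().apply(np.array(P)-d["pos"]); c=(t-m[:3,3])@m[:3,:3]
    return cv2.projectPoints(c[None],np.zeros(3),np.zeros(3),d["mtx"],d["dist"])[0][0,0].round(1)
print("hole px",px((.544,-.105,.064)),"knob",px((.5025,-.0077,.078)),"drv",px((.407,-.262,.15)))
E
```

```text
p [ 0.4989 -0.0882  0.2679] [-2.114 -2.323  0.   ] [ 0.27  0.77 -0.75] clock 7.05
sled_knob [([0.5099, -0.0433, 0.0291], 0.75)]
hole [([0.5049, -0.0334, 0.0293], 0.65)]
key_top []
driver [([0.4114, -0.2581, 0.1278], 0.96)]
driver_grip [([0.4075, -0.2544, 0.1272], 0.91), ([0.5117, -0.0444, 0.0325], 0.24)]
clock 7.35 p [ 0.4993 -0.0858  0.2677] q [-0.17  0.27 -0.05  1.25  0.    1.3 ] shift/row 0.0498 turn 0.025
{'x': -0.166, 'y': -0.109, 'z': 0.008, 'wx': -0.0, 'wy': -0.0, 'wz': 0.049}
{'x': -0.169, 'y': -0.105, 'z': 0.008, 'wx': -0.0, 'wy': -0.0, 'wz': 0.049}
{'x': -0.171, 'y': -0.101, 'z': 0.008, 'wx': -0.0, 'wy': -0.0, 'wz': 0.049}
{'x': -0.174, 'y': -0.097, 'z': 0.008, 'wx': -0.0, 'wy': -0.0, 'wz': 0.049}
hole px [328.9 223.8] knob [296.6 110.4] drv [148.8 427.9]
```

View pics/w3.png

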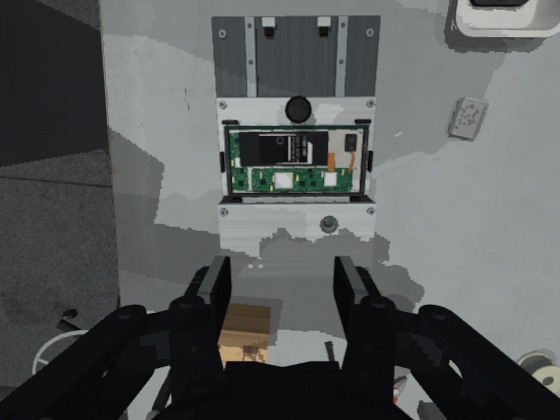

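The sled is home: the knob is at (298,109), and the hole at (329,224) matches the prediction, with the key showing inside it. Next is the screwdriver.

step_arm --commands '[{"x": -0.166,"y": -0.109,"z": 0.008,"wx": 0,"wy": 0,"wz": 0.049},{"x": -0.169,"y": -0.105,"z": 0.008,"wx": 0,"wy": 0,"wz": 0.049},{"x": -0.171,"y": -0.101,"z": 0.008,"wx": 0,"wy": 0,"wz": 0.049},{"x": -0.174,"y": -0.097,"z": 0.008,"wx": 0,"wy": 0,"wz": 0.049},{"x": 0,"y": 0,"z": 0,"wx": 0,"wy": 0,"wz": 0}]'

```text
clock: 7.98
position: [0.4056, -0.2644, 0.2597]
orientation: [-2.227, -2.216, 0.001]
force: [0.4, -0.6, 0.0]
gripper_width: 0.0514
grip_force: 0.0
```

```bash
python3 look.py w4 driver driver_grip stand
python3 - <<'E'
from h import *
d=np.load("w4.npz"); W=d["W"]
m=(abs(W[...,0]-.407)<.03)&(abs(W[...,1]+.262)<.03)&(W[...,2]>.138)&(W[...,2]<.16)
print(m.sum()); 
if m.sum(): q=W[m]; print(q.mean(0),q.min(0),q.max(0)); v,u=np.nonzero(m); print(u.min(),u.max(),v.min(),v.max())
p=read_camera("top");W=cloud(p); m=(abs(W[...,0]-.407)<.03)&(abs(W[...,1]+.262)<.03)&(W[...,2]>.142)&(W[...,2]<.16); print(W[m].mean(0))
P=np.array([observe()["position"] for _ in range(1)]);print(P)
E
```

```text
p [ 0.4056 -0.2644  0.2597] [-2.227e+00 -2.216e+00  1.000e-03] [ 0.35 -0.64  0.03] clock 7.975
driver [([0.4123, -0.2636, 0.1347], 0.58)]
driver_grip [([0.4054, -0.2563, 0.1329], 0.78)]
stand [([0.448, -0.2608, 0.0519], 0.64)]
347
[ 0.40678122 -0.26160973  0.14765938] [ 0.40045895 -0.26892017  0.13814101] [ 0.41257555 -0.25684062  0.15122238]
275 294 225 247
[ 0.4060133  -0.26092568  0.148563  ]
[[ 0.40748211 -0.26144131  0.25993778]]
```

View pics/w4.png

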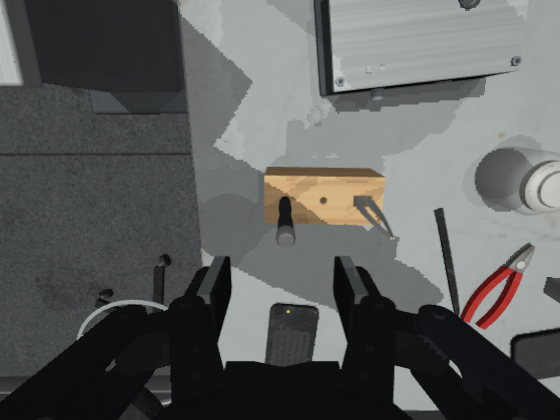

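The screwdriver stands at (285,235), centred between the fingers at columns 220–350, and the tweezers at (372,210) clear the right finger. Go down and grip.

step_arm --commands '[{"x": 0.004,"y": 0,"z": 0.136,"wx": 0,"wy": 0,"wz": 0},{"x": 0,"y": 0,"z": 0.136,"wx": 0,"wy": 0,"wz": 0},{"x": 0,"y": 0,"z": 0.136,"wx": 0,"wy": 0,"wz": 0},{"x": 0,"y": 0,"z": 0,"wx": 0,"wy": 0,"wz": 0}]'

```text
clock: 8.72
position: [0.4057, -0.2594, 0.1557]
orientation: [-2.215, -2.219, 0.002]
force: [0.1, 0.2, 0.0]
gripper_width: 0.0511
grip_force: 0.0
```

step_arm --commands '[{"x": 0,"y": 0,"z": 0,"wx": 0,"wy": 0,"wz": 0},{"x": 0,"y": 0,"z": 0,"wx": 0,"wy": 0,"wz": 0},{"x": 0,"y": 0,"z": 0,"wx": 0,"wy": 0,"wz": 0},{"x": 0,"y": 0,"z": 0,"wx": 0,"wy": 0,"wz": 0},{"x": 0,"y": 0,"z": 0,"wx": 0,"wy": 0,"wz": 0}]' --gripper 1 --squeeze 60

```text
clock: 9.35
position: [0.4079, -0.2621, 0.1596]
orientation: [2.22, 2.218, 0.002]
force: [0.4, 0.9, 5.9]
gripper_width: 0.0102
grip_force: 58.5
```

step_arm --commands '[{"x": 0,"y": 0,"z": -0.04,"wx": 0,"wy": 0,"wz": 0},{"x": 0,"y": 0,"z": -0.1,"wx": 0,"wy": 0,"wz": 0},{"x": 0,"y": 0,"z": -0.2,"wx": 0,"wy": 0,"wz": 0},{"x": 0,"y": 0,"z": -0.1,"wx": 0,"wy": 0,"wz": 0},{"x": 0,"y": 0,"z": 0,"wx": 0,"wy": 0,"wz": 0}]'

```text
clock: 9.98
position: [0.4077, -0.2624, 0.2706]
orientation: [2.218, 2.217, 0.001]
force: [-0.1, 1.1, -0.8]
gripper_width: 0.01
grip_force: 59.0
```

```bash
python3 look.py w5 driver driver_tip; python3 plan.py 0.544 -0.115 0.27 0 5
```

```text
p [ 0.4077 -0.2624  0.2706] [2.218e+00 2.217e+00 1.000e-03] [-0.05  1.11 -0.81] clock 9.975
driver [([0.411, -0.2604, 0.243], 0.88)]
driver_tip [([0.4057, -0.2608, 0.2341], 0.96)]
clock 10.125 p [ 0.4061 -0.2613  0.2669] q [-0.57  0.23 -0.11  1.24 -0.    1.  ] shift/row 0.0402 turn 0.0
{'x': 0.117, 'y': 0.11, 'z': -0.003, 'wx': -0.001, 'wy': -0.0, 'wz': -0.0}
{'x': 0.117, 'y': 0.11, 'z': -0.003, 'wx': -0.001, 'wy': -0.0, 'wz': -0.0}
{'x': 0.117, 'y': 0.11, 'z': -0.003, 'wx': -0.001, 'wy': -0.0, 'wz': -0.0}
{'x': 0.117, 'y': 0.11, 'z': -0.003, 'wx': -0.001, 'wy': -0.0, 'wz': -0.0}
{'x': 0.117, 'y': 0.11, 'z': -0.003, 'wx': -0.001, 'wy': -0.0, 'wz': -0.0}
```

step_arm --commands '[{"x": 0.117,"y": 0.11,"z": 0,"wx": 0,"wy": 0,"wz": 0},{"x": 0.117,"y": 0.11,"z": 0,"wx": 0,"wy": 0,"wz": 0},{"x": 0.117,"y": 0.11,"z": 0,"wx": 0,"wy": 0,"wz": 0},{"x": 0.117,"y": 0.11,"z": 0,"wx": 0,"wy": 0,"wz": 0},{"x": 0.117,"y": 0.11,"z": 0,"wx": 0,"wy": 0,"wz": 0}]'

```text
clock: 10.75
position: [0.5443, -0.1143, 0.2659]
orientation: [-2.22, -2.219, 0.003]
force: [-0.1, -0.3, 0.4]
gripper_width: 0.0099
grip_force: 59.0
```

step_arm --commands '[{"x": 0.036,"y": 0,"z": 0.07,"wx": 0,"wy": 0,"wz": 0},{"x": 0,"y": 0,"z": 0.07,"wx": 0,"wy": 0,"wz": 0},{"x": 0,"y": 0,"z": 0,"wx": 0,"wy": 0,"wz": 0}]'

```text
clock: 11.12
position: [0.5426, -0.1059, 0.2297]
orientation: [-2.217, -2.217, 0.006]
force: [-0.0, 0.6, -0.5]
gripper_width: 0.0103
grip_force: 59.0
```

```bash
python3 look.py w6 hole driver_tip
python3 - <<'E'
import cv2
i=cv2.imread("pics/w6.png"); print(i.shape)
cv2.imwrite("pics/c6.png",cv2.resize(i[150:300,210:360],(600,600),interpolation=cv2.INTER_NEAREST))
E
```

```text
p [ 0.5426 -0.1059  0.2297] [-2.217 -2.217  0.006] [-0.01  0.64 -0.46] clock 11.125
hole [([0.5042, -0.0434, 0.0305], 0.62), ([0.5437, -0.1052, 0.1955], 0.57)]
driver_tip [([0.5419, -0.1039, 0.1976], 0.82)]
(420, 560, 3)
```

View pics/c6.png

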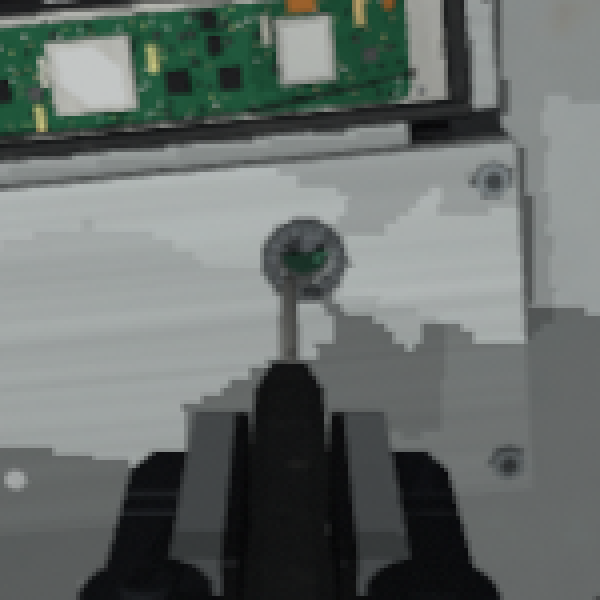

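Tip at about crop (289,278), which is px (282.0,219.3). The hole centre is at crop (304,258), px (285.7,214.3), so the tip is nearly over the hole and I'll work out the offset.

Run:
```python
from h import *
d=np.load("w6.npz"); W=d["W"]; m=d["mount"]
h=ray(d,(285.7,214.3),.065); print("hole",h, "mm/px",np.linalg.norm(ray(d,(285.7,214.3),.065)-ray(d,(286.7,214.3),.065))*1e3)
print(W[200:236:2,281:284,2].round(3))
for z in (.07,.074,.078): print(z,"tip",ray(d,(282,219.3),z),"diff tool mm",(R.from_rotvec(d["rot"]).inv().apply(h-ray(d,(282,219.3),z))*1e3).round(2))
# blade in tool frame
t=R.from_rotvec(d["rot"]).inv().apply(W[221:240,281:284].reshape(-1,3)-d["pos"]).reshape(19,3,3)
print((t[:,1]*1e3).round(1))
```

```text
hole [ 0.5437951  -0.10484987  0.065     ] mm/px 0.795119905990692
[[0.064 0.063 0.065]
 [0.064 0.065 0.064]
 [0.064 0.065 0.065]
 [0.065 0.065 0.066]
 [0.066 0.067 0.066]
 [0.046 0.045 0.047]
 [0.042 0.04  0.047]
 [0.035 0.035 0.034]
 [0.035 0.034 0.035]
 [0.063 0.059 0.059]
 [0.078 0.078 0.075]
 [0.082 0.083 0.082]
 [0.088 0.087 0.086]
 [0.091 0.091 0.09 ]
 [0.096 0.095 0.094]
 [  nan 0.099 0.098]
 [0.103 0.104 0.103]
 [0.107 0.106 0.107]]
0.07 tip [ 0.54088396 -0.10737773  0.07      ] diff tool mm [2.52 2.95 4.98]
0.074 tip [ 0.54091207 -0.10604564  0.074     ] diff tool mm [1.18 2.95 8.98]
0.078 tip [ 0.54094018 -0.10471355  0.078     ] diff tool mm [-0.15  2.94 12.98]
[[ 6.000e-01 -6.000e-01  1.488e+02]
 [ 4.000e-01 -6.000e-01  1.472e+02]
 [ 5.000e-01 -6.000e-01  1.444e+02]
 [ 4.000e-01 -6.000e-01  1.425e+02]
 [ 5.000e-01 -6.000e-01  1.401e+02]
 [ 4.000e-01 -6.000e-01  1.384e+02]
 [ 2.000e-01 -6.000e-01  1.367e+02]
 [ 3.000e-01 -6.000e-01  1.343e+02]
 [ 4.000e-01 -6.000e-01  1.321e+02]
 [ 1.000e-01 -6.000e-01  1.308e+02]
 [ 2.000e-01 -6.000e-01  1.286e+02]
 [ 7.000e-01 -6.000e-01  1.254e+02]
 [ 3.000e-01 -6.000e-01  1.247e+02]
 [-1.000e-01 -6.000e-01  1.238e+02]
 [ 6.000e-01 -6.000e-01  1.201e+02]
 [ 9.000e-01 -6.000e-01  1.176e+02]
 [ 2.000e-01 -6.000e-01  1.176e+02]
 [ 3.000e-01 -6.000e-01  1.156e+02]
 [ 1.000e-01 -6.000e-01  1.145e+02]]
```

step_arm --commands '[{"x": 0.008,"y": 0.012,"z": 0.008,"wx": 0,"wy": 0,"wz": 0},{"x": 0,"y": 0,"z": 0,"wx": 0,"wy": 0,"wz": 0}]'

```text
clock: 11.52
position: [0.5477, -0.1045, 0.2313]
orientation: [2.222, 2.22, 0.001]
force: [-0.4, 0.3, -0.9]
gripper_width: 0.01
grip_force: 59.0
```

```bash
python3 look.py w7
python3 - <<'E'
from h import *
i=cv2.imread("pics/w7.png")
cv2.imwrite("pics/c7.png",cv2.resize(i[180:255,245:320],(600,600),interpolation=cv2.INTER_NEAREST))
d=np.load("w7.npz"); W=d["W"]; t=R.from_rotvec(d["rot"]).inv().apply(W[200:236:2,278:287].reshape(-1,3)-d["pos"]).reshape(18,9,3)
print((t[...,2]*1e3).round(0))
E
```

```text
p [ 0.5477 -0.1045  0.2313] [2.222e+00 2.220e+00 1.000e-03] [-0.36  0.33 -0.95] clock 11.525
[[ nan 167. 168. 167. 168. 167. 167. 168. 169.]
 [167. 166. 167. 166. 166. 167. 167. 167. 167.]
 [167. 167. 166. 169. 168. 167. 166. 168. 166.]
 [166. 165. 166. 167. 166. 168. 166. 168. 168.]
 [165. 165. 166. 165. 166. 167. 168. 166. 166.]
 [185. 185. 185. 166. 167. 167. 166. 166. 167.]
 [185. 184. 185. 186. 190. 166. 166. 166. 166.]
 [195. 196. 195. 197. 198. 197. 166. 165. 165.]
 [197. 198. 197. 198. 197. 170. 167. 165. 166.]
 [197. 197. 198. 173. 169. 168. 167. 165. 165.]
 [170. 169. 153. 151. 152. 155. 165. 164. 166.]
 [166. 166. 148. 148. 147. 149. 165. 165. 168.]
 [167. 166. 144. 142. 143. 144. 167. 167. 166.]
 [167. 166. 138. 138. 138. 139. 167. 166. 167.]
 [167. 165. 136. 134. 134. 135. 167. 167. 167.]
 [166. 167. 131. 131. 131. 131. 167. 166. 167.]
 [166. 167. 127. 125. 127. 127. 167. 167. 166.]
 [166. 166. 124. 122. 123. 124. 167. 166. 168.]]
```

View pics/c7.png

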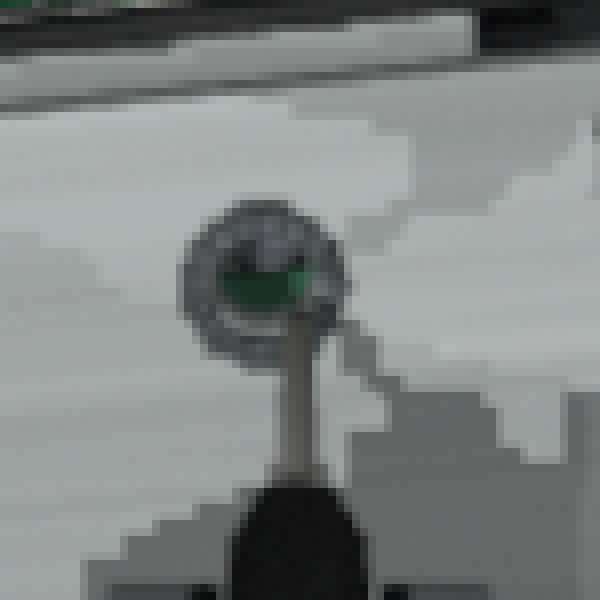

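The tip now shows at crop (297,305), right of the hole centre (264,283). That is more movement than I commanded, so I'll check how steady the arm is.

Run:
```python
from h import *
for k in range(8):
    s=observe(); p=read_camera("wrist"); g=cv2.cvtColor(p["img"],cv2.COLOR_RGB2GRAY)
    if k==0:
        t=g[202:230,265:295][:20]; bl=g[232:238,270:295]
    q=cv2.matchTemplate(g[185:245,250:315],g0 if k else t,cv2.TM_CCOEFF_NORMED); g0=t if k==0 else g0
    print(s["clock"],s["position"].round(4),s["qpos"].round(4),cv2.minMaxLoc(q)[3])
```

```text
11.575 [ 0.5476 -0.1045  0.2313] [-0.1886  0.3931  0.0266  1.2035 -0.      1.3827] (15, 17)
11.625 [ 0.5475 -0.1045  0.2312] [-0.1886  0.393   0.0264  1.2036 -0.      1.3827] (15, 17)
11.675 [ 0.5474 -0.1045  0.2312] [-1.8860e-01  3.9300e-01  2.6200e-02  1.2035e+00 -1.0000e-04  1.3828e+00] (15, 17)
11.725 [ 0.5474 -0.1045  0.2311] [-0.1886  0.3931  0.0261  1.2035 -0.      1.3828] (15, 17)
11.775 [ 0.5474 -0.1045  0.2311] [-0.1886  0.3931  0.026   1.2035 -0.      1.3828] (15, 17)
11.825 [ 0.5473 -0.1045  0.231 ] [-0.1886  0.3931  0.026   1.2035 -0.      1.3828] (15, 17)
11.875 [ 0.5473 -0.1045  0.231 ] [-0.1886  0.3932  0.026   1.2035 -0.      1.3828] (15, 17)
11.925 [ 0.5473 -0.1045  0.231 ] [-0.1886  0.3932  0.0259  1.2035  0.      1.3828] (15, 17)
```

Run:
```python
from h import *
d=np.load("w7.npz"); print("hole w7",ray(d,(277.5,214.9),.065))
d=np.load("w3.npz"); g=cv2.cvtColor(d["img"],cv2.COLOR_RGB2GRAY)[208:240,312:345]
c=cv2.HoughCircles(cv2.resize(g,None,fx=4,fy=4,interpolation=cv2.INTER_CUBIC),cv2.HOUGH_GRADIENT,1,200,param1=100,param2=10,minRadius=24,maxRadius=50); print(c)
if c is not None: x,y,_=c[0,0]; print("hole w3",ray(d,(312+(x+.5)/4-.5,208+(y+.5)/4-.5),.065))
d=np.load("w7.npz"); W=d["W"]; r=R.from_rotvec(d["rot"])
t=r.inv().apply(W[221:240,276:290].reshape(-1,3)-d["pos"]); t=t[(t[:,2]<.150)&(t[:,2]>.11)]
print("blade tool: face x",np.median(t[:,0]),"y",t[:,1].mean(),t[:,1].min(),t[:,1].max(),"slope dy/dz",np.polyfit(t[:,2],t[:,1],1)[0],"dx/dz",np.polyfit(t[:,2],t[:,0],1)[0])
tip=r.apply([np.median(t[:,0])-.0016,t[:,1].mean(),.154])+d["pos"]; print("tip world",tip)
```

```text
hole w7 [ 0.543671   -0.10472866  0.065     ]
[[[68.5 66.5 35.5]]]
hole w3 [ 0.54376325 -0.1050932   0.065     ]
blade tool: face x 0.00023005057633450986 y -0.0010558560175351907 -0.0026119075688322575 0.00015537924795642536 slope dy/dz 0.006144764470274018 dx/dz -6.928215625888671e-05
tip world [ 0.54679532 -0.10588667  0.0772967 ]
```

step_arm --commands '[{"x": 0.004,"y": -0.0125,"z": 0,"wx": 0,"wy": 0,"wz": 0},{"x": 0,"y": 0,"z": 0,"wx": 0,"wy": 0,"wz": 0},{"x": 0,"y": 0,"z": 0,"wx": 0,"wy": 0,"wz": 0}]'

```text
clock: 12.35
position: [0.5442, -0.1034, 0.2309]
orientation: [2.222, 2.221, 0.0]
force: [0.0, 0.0, -1.2]
gripper_width: 0.01
grip_force: 59.0
```

```bash
cat > tip.py <<'E'
import sys; from h import *
s=observe(); p=read_camera("wrist"); r=R.from_rotvec(s["orientation"]); W=cloud(p,(s["position"],s["orientation"]))
t=r.inv().apply(W[215:245,270:294].reshape(-1,3)-s["position"]); t=t[(t[:,2]<.150)&(t[:,2]>.11)]
x,y=np.median(t[:,0])-.0016,t[:,1].mean(); tip=r.apply([x,y,.154])+s["position"]
print("pos",s["position"].round(4),s["orientation"].round(4),"force",s["force"].round(1),"tool xy",round(x,4),round(y,4),"tip",tip.round(4),"to hole mm",((np.array([.5437,-.1049])-tip[:2])*1e3).round(1),"clock",s["clock"])
save(p,sys.argv[1]+".png"); cv2.imwrite("pics/"+sys.argv[1]+"c.png",cv2.resize(cv2.cvtColor(p["img"],cv2.COLOR_RGB2BGR)[180:255,245:320],(600,600),interpolation=cv2.INTER_NEAREST))
E
python3 tip.py t1
```

```text
pos [ 0.5442 -0.1034  0.2309] [2.2219e+00 2.2209e+00 1.0000e-04] force [ 0.   0.  -1.2] tool xy -0.0014 -0.0011 tip [ 0.5431 -0.1048  0.0769] to hole mm [ 0.6 -0.1] clock 12.35
```

Aligned to about 0.6 mm, so go down in small steps.

step_arm --commands '[{"x": 0,"y": 0.002,"z": 0.032,"wx": 0,"wy": 0,"wz": 0},{"x": 0,"y": 0,"z": 0.032,"wx": 0,"wy": 0,"wz": 0},{"x": 0,"y": 0,"z": 0,"wx": 0,"wy": 0,"wz": 0}]'

```text
clock: 12.78
position: [0.544, -0.1033, 0.2136]
orientation: [-2.221, -2.219, 0.002]
force: [0.7, 0.5, -0.2]
gripper_width: 0.0103
grip_force: 59.0
```

```bash
python3 tip.py t2
```

```text
pos [ 0.544  -0.1033  0.2136] [-2.2205e+00 -2.2193e+00  2.2000e-03] force [ 0.7  0.5 -0.2] tool xy -0.0061 -0.0011 tip [ 0.5425 -0.1093  0.0596] to hole mm [1.2 4.4] clock 12.775
```

View pics/t2c.png

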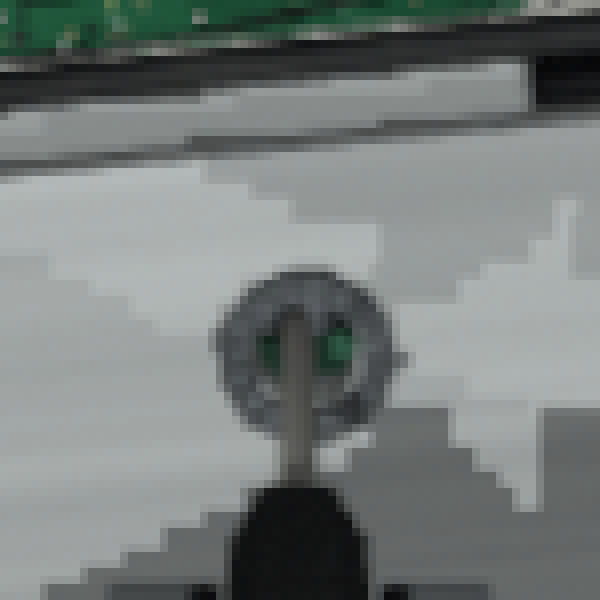

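The blade is inside the hole, at crop (297,310) against a hole centre of (308,352), so about 1 mm left. I'll correct that and continue down, watching the force.

step_arm --commands '[{"x": 0,"y": 0.004,"z": 0.02,"wx": 0,"wy": 0,"wz": 0},{"x": 0,"y": 0,"z": 0.02,"wx": 0,"wy": 0,"wz": 0},{"x": 0,"y": 0,"z": 0,"wx": 0,"wy": 0,"wz": 0}]'

```text
clock: 13.2
position: [0.5454, -0.1034, 0.2043]
orientation: [-2.221, -2.22, 0.001]
force: [-0.4, -0.3, 0.6]
gripper_width: 0.0103
grip_force: 59.0
```

step_arm --commands '[{"x": 0,"y": 0,"z": 0.01,"wx": 0,"wy": 0,"wz": 0},{"x": 0,"y": 0,"z": 0,"wx": 0,"wy": 0,"wz": 0}]'

```text
clock: 13.45
position: [0.5457, -0.1034, 0.2023]
orientation: [-2.222, -2.221, 0.0]
force: [-0.4, 0.0, 0.6]
gripper_width: 0.0099
grip_force: 59.0
```

step_arm --commands '[{"x": 0,"y": 0,"z": 0.006,"wx": 0,"wy": 0,"wz": 0},{"x": 0,"y": 0,"z": 0,"wx": 0,"wy": 0,"wz": 0}]'

```text
clock: 13.7
position: [0.5457, -0.1034, 0.2008]
orientation: [-2.222, -2.221, 0.0]
force: [-0.0, 0.1, 0.3]
gripper_width: 0.0099
grip_force: 59.0
```

step_arm --commands '[{"x": 0,"y": -0.001,"z": 0.008,"wx": 0,"wy": 0,"wz": 0},{"x": 0,"y": 0,"z": 0,"wx": 0,"wy": 0,"wz": 0}]'

```text
clock: 13.95
position: [0.5454, -0.1034, 0.1988]
orientation: [-2.222, -2.221, 0.0]
force: [0.2, 0.3, 0.1]
gripper_width: 0.0097
grip_force: 59.0
```

step_arm --commands '[{"x": 0,"y": 0,"z": 0.006,"wx": 0,"wy": 0,"wz": 0},{"x": 0,"y": 0,"z": 0,"wx": 0,"wy": 0,"wz": 0}]'

```text
clock: 14.2
position: [0.5455, -0.1034, 0.1976]
orientation: [2.222, 2.221, 0.0]
force: [-0.8, 0.4, 2.2]
gripper_width: 0.0102
grip_force: 59.3
```

step_arm --commands '[{"x": 0,"y": 0,"z": 0.006,"wx": 0,"wy": 0,"wz": 0},{"x": 0,"y": 0,"z": 0,"wx": 0,"wy": 0,"wz": 0}]'

```text
clock: 14.45
position: [0.5456, -0.1035, 0.196]
orientation: [2.222, 2.221, 0.0]
force: [-0.4, 1.1, 2.1]
gripper_width: 0.01
grip_force: 59.4
```

Contact on the key came at about z 0.198, so the bottom should be near 0.193.

step_arm --commands '[{"x": 0,"y": 0,"z": 0.006,"wx": 0,"wy": 0,"wz": 0},{"x": 0,"y": 0,"z": 0,"wx": 0,"wy": 0,"wz": 0}]'

```text
clock: 14.7
position: [0.5456, -0.1034, 0.1945]
orientation: [2.222, 2.221, 0.0]
force: [-0.6, -0.8, 3.1]
gripper_width: 0.01
grip_force: 59.4
```

step_arm --commands '[{"x": 0,"y": 0,"z": 0.005,"wx": 0,"wy": 0,"wz": 0},{"x": 0,"y": 0,"z": 0,"wx": 0,"wy": 0,"wz": 0}]'

```text
clock: 14.95
position: [0.5456, -0.1035, 0.1936]
orientation: [2.222, 2.221, 0.001]
force: [-1.3, 0.4, 5.5]
gripper_width: 0.0098
grip_force: 59.9
```

step_arm --commands '[{"x": 0,"y": 0,"z": 0.003,"wx": 0,"wy": 0,"wz": 0},{"x": 0,"y": 0,"z": 0,"wx": 0,"wy": 0,"wz": 0}]'

```text
clock: 15.2
position: [0.5456, -0.1035, 0.1933]
orientation: [2.221, 2.22, 0.001]
force: [-1.8, -0.7, 7.8]
gripper_width: 0.0103
grip_force: 60.3
```

The force now rises stiffly past the spring's 4 N, so the key has bottomed. One settle check, then hand in.

step_arm --commands '[{"x": 0,"y": 0,"z": 0,"wx": 0,"wy": 0,"wz": 0},{"x": 0,"y": 0,"z": 0,"wx": 0,"wy": 0,"wz": 0},{"x": 0,"y": 0,"z": 0,"wx": 0,"wy": 0,"wz": 0}]'

```text
clock: 15.58
position: [0.5457, -0.1035, 0.1933]
orientation: [2.221, 2.22, 0.001]
force: [-2.1, 0.3, 7.2]
gripper_width: 0.0099
grip_force: 60.3
```

Run:
```python
from station import *
s=observe(); print(s["position"],s["force"],s["grip_force"])
if 5<s["force"][2]<14: print(close_job())
```

```text
[ 0.54566848 -0.10348249  0.19334796] [-2.11048553  0.29249354  7.17533807] 60.27943968772888
the job is handed in; nothing more can be done
None
```

I handed the job in at about 15.6 s with the sled against its stop and the screwdriver upright in the gripper. Its blade goes through the hole and holds the key at the bottom of its travel with about 7 N; no verdict came back.

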